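# Find the filled crucible with the tongs and hold it up

## Robot

A 6-joint arm with a two-finger parallel gripper is mounted at the origin on the work surface. World frame = base frame: x ahead of the robot, y to its left, z up, the work surface at z = 0. Lengths are in m, angles in rad, forces in N, time in s.
With the tool pointing down it reaches from about 0.35 to 0.975 m from the base axis. Payload 4.9 kg.
Tool frame: the origin (TCP) lies midway between the tips of the shut fingers; the grasp point (between the pads) lies 19 mm behind it; z points along the fingers, y is the line along which they close (so a half turn about z gives the same grasp; the last joint's range is limited). The gripper opens to 85 mm and grips with 20 to 120 N. Pads are 22 mm wide; open, the fingers measure 114 mm over their backs; the gripper's body (76 mm by 85 mm) begins 54 mm behind the grasp point. The pads swing forward as they close: fully open they stand 13 mm farther back than shut.
Start: joints at [1.084, 0.053, 1.613, -0, 1.476, -0.119], TCP at [0.225, 0.583, 0.231] pointing down, gripper open.
Joint ranges: [-3.01, 3.01], [-1.01, 2.22], [0.06, 2.58], [-1.02, 4.17], [0.09, 2.62], [-3.14, 3.14]. Speed limits (rad/s): [2.57, 2.57, 3.14, 3.14, 3.14, 3.14].

## Interface

Orientations are given as a rotation vector (axis times angle).
In Python, from station import ctrl, optics, job gives the robot as it stands.
- The arm moves only by the shell command python3 -m jog 'ROWS' [OPENING] [FORCE]. ROWS is JSON, a list of rows, each a list of 2 entries, a list of its own where there are three numbers: the shift along the tool's x, y, z in m, then the turn, a rotation vector about the tool's x, y, z in rad. A call has 1 to 5 rows; each row is the pose to reach, as a shift and turn from the pose commanded when the call began, along the tool's axes at that moment; what a row does not reach only later rows make up. A row lasts 1/10 s, in which the tool goes at most 50 mm and 8.59 degrees, less where a joint would pass 70% of its speed; a pose out of reach is approached as far as the arm can. A call with a gripper value outside its range is refused whole. OPENING is the opening, from 0 (shut) to 1 (fully open), set as the call begins (- or left out, the last holds). The fingers move at their own pace and stop on an object; FORCE is the grip in N (left out, the last holds). Time passes only in rows, so rows that repeat a pose let the fingers close. It gives the time, the measured TCP pose, the force, the opening and the grip force at its end, in the units of the state.
- ctrl.get_obs(): the state, without advancing time (a new reading comes with each control period).
- optics.get_image(name): name is "scene" or "top" or "wrist"; returns a dict with "image" (400x640x3 uint8, blue, green, red), "fx", "fy", "cx", "cy" (pixels), "rvec" (rotation vector, rad) and "tvec" (3), from world to camera coordinates, as OpenCV has them; the wrist camera has in their place "mount" (4x4, takes a point from camera to tool coordinates, whose origin is the TCP and whose axes are the flange's). Camera axes: x right, y down, z forward; pixel columns grow to the right and rows downward; lengths in m; the calibration is good to about 2 mm. The wrist camera is an equidistant fisheye: a pixel r from the principal point sees the ray r / f radians off the axis. A picture is of the moment at which its call begins: read the wrist's pose just before it. There is no depth.
- job.finish_job(): hands the job in; it is judged then, once.
The state is a dict: "t": time; "q": joint angles; "dq": joint speeds; "effort": joint torques, N m; "tool_pos": TCP position; "tool_rot": TCP orientation; "contact_force": force on the tool from outside, world axes, zero at the start; "wrist_torque": the same for the moment, N m; "opening": finger opening in m; "grip_force": force on a finger pad.
Only numpy, scipy, OpenCV 4.12 (cv2) and the standard library are available. Lean on these libraries where they do the work, as an engineer would, in place of code of your own. Each camera call takes 0.05 s, during which the arm holds its last target. There are 200 camera calls.

## Task

Two look-alike covered porcelain crucibles stand on the bench; one is empty and the other is filled, so it is clearly heavier. Pick up the steel tongs from their rest and, touching the crucibles only with the tongs, feel which is the filled one, and finish while still holding that one upright in the tongs, lifted about 10 cm clear of the bench. The empty one must end standing upright where it stood (put it back there if you lifted it), neither crucible may be knocked over, and the other things on the bench are not to be disturbed.

Things in the scene. Friction and masses are not known exactly. Their poses are not given: they have to be found in the camera images.
- tongs: Steel crucible tongs, 220 mm long, 135 g, lying level on their rest, jaws away from the robot: two upright strips (4 mm thick, 16 mm tall) on a sprung hinge at the heel. Same origin and axes as tongs_grip. The spring spreads the strips with about 8 N at the grip when open, 11 N closed on a crucible: held squeezed only slightly (to 47 mm) they stay in the hand, jaws open.
- tongs_grip (a point): Where to grip the tongs: midway between the strips, half-way up them, 90 mm ahead of the hinge, near the balance point. x along the tongs to the jaws, y to the left strip, z up (belongs to the left strip and turns with it). Grip from above across both strips, closing along y. Outside width here 51 mm open, 38 mm when closed on a crucible (strips then parallel).
- jaw_left (a point): Middle of the inner face of the left jaw (y side): an upright plate 26 mm long (along the tongs), 4 mm thick, bent down from the end of the strip. This point lies 100 mm ahead of tongs_grip and 32 mm below its level; the jaw's underside is 7 mm below this point.
- jaw_right (a point): The same on the right jaw. Inner faces are 58 mm apart when the tongs are open, 30 mm when closed on a crucible; the gap changes about twice as much as the width at the grip.
- tongs_jaw (a joint): Closing angle of the tongs' hinge: 0 fully open, about 0.15 rad closed on a crucible, 0.25 rad at the stop (missed).
- crucible_a_mid (a point): One of two look-alike covered white porcelain crucibles on the bench: upright cylinder 30 mm across, 32 mm tall, topped by a low fixed lid with a small knob, 47 mm in all. The point is on the axis, 16 mm above the underside; z up the axis. The empty one weighs 30 to 50 g, the filled one 160 to 210 g; it cannot be seen which one this is.
- crucible_b_mid (a point): The other covered crucible, of the same shape and size (point likewise 16 mm above the underside).
- rest: Fixed wire rest for the tongs: base plate 130 x 60 x 6 mm; two cross wires, tops 40 mm above the bench, 45 mm before and behind its centre, ends turned up to 57 mm height 37 mm either side. Origin under its centre, on the bench; x along the tongs. tongs_grip starts above its centre, 48 mm above the bench. The space between the wires is free for fingers.
- mortar: Bystander: white porcelain mortar, 96 mm wide, 55 mm tall, origin under its centre.
- pestle: Bystander: white porcelain pestle lying on the bench, 120 mm long, 28 mm thick; origin under its middle.
- wash_bottle: Bystander: white wash bottle with red cap and spout, 66 mm wide, about 205 mm tall; origin under its centre.
- weighing_bottle: Bystander: small stout glass bottle, 32 mm wide, 45 mm tall, standing beyond and between the crucibles; origin under its centre.
- beaker: Bystander: glass beaker 60 mm wide, 75 mm tall; origin under its centre.
- spatula: Bystander: thin steel laboratory spatula lying flat, 180 mm long, 10 mm wide, on the robot's side of the crucibles.
- tube_rack: Bystander: white test-tube rack 70 x 200 mm with tubes up to 112 mm tall; origin under its centre.
- crucible_a: The same crucible as crucible_a_mid; this origin is under its centre.
- crucible_b: The same crucible as crucible_b_mid; this origin is under its centre.
Things that resemble listed ones, but are neither listed nor needed, are in the scene too. Leave any blue or orange look-alike of the rest alone. Leave any purple look-alike of the tongs alone.

How it is judged:
By the outcome, as a careful person would: the job done as asked, in the order asked, and still so for the second after the job is handed in, while the arm keeps its last pose, push and grip.
It also fails if it takes over 48 s, if anything falls off the work surface, if the arm or the gripper's body presses on something with over 40 N, if the wrist force passes 120 N, or if a joint passes its speed limit or range.

## Working session

There is one attempt and no reset: what is moved stays moved. The work goes in short steps, Python scripts to look and compute and a shell command to move; the robot and the scene stay as the last step left them, time stands still between calls to the robot, and variables do not carry over. Pictures are saved under pics/ and viewed, at most 10 in all, crops included, and the job is handed in when it is done.

```bash
mkdir -p pics; ls; python3 - <<'E'
from station import ctrl, optics
import cv2,numpy as np
o=ctrl.get_obs();print(o)
a=[]
for n in("scene","top"):
    d=optics.get_image(n);cv2.imwrite(f"pics/{n}0.png",d["image"]);print(n,d["fx"],d["cx"],d["cy"],d["rvec"],d["tvec"]);a.append(d["image"])
E
```

```text
pics
{'t': 0.0, 'q': array([ 1.08399074e+00,  5.33519152e-02,  1.61428651e+00,  1.42666412e-05,
        1.47600390e+00, -1.19036879e-01]), 'dq': array([ 0.00029487,  0.00098264, -0.0005623 ,  0.00076495, -0.00123246,
        0.00030523]), 'effort': array([ 2.38701623e-04, -3.93666637e+01, -3.70184469e+01,  5.51233597e-05,
        6.80884783e-03, -2.90797334e-05]), 'tool_pos': array([0.22443399, 0.5826485 , 0.23007056]), 'tool_rot': array([-5.74327167e-01, -3.08801178e+00,  3.06575823e-03]), 'contact_force': array([-0.20702928,  0.98434705,  0.24414403]), 'wrist_torque': array([-0.01231133, -0.00312437, -0.01915777]), 'grip_force': 0.0, 'opening': 0.0853097176292247}
scene 395.58244636077114 324.9230168940659 200.57042667777898 [ 1.32345754  2.05572025 -1.0380233 ] [ 0.21408121 -0.25518615  1.61380421]
top 379.8749473577602 320.60673254025386 207.01706558719312 [ 2.19592779 -2.00457578  0.21295916] [-0.01554398  0.55189842  0.9869964 ]
```

View pics/top0.png

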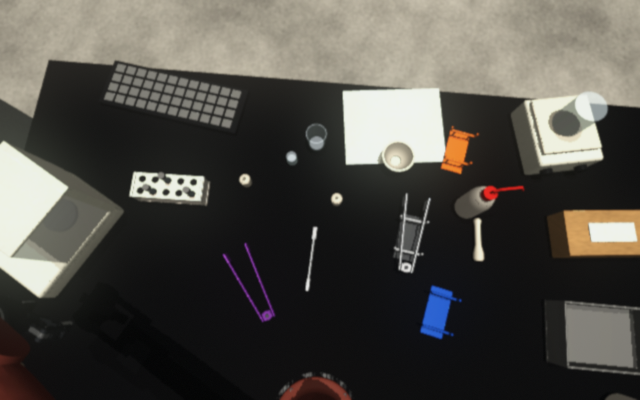

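View pics/scene0.png

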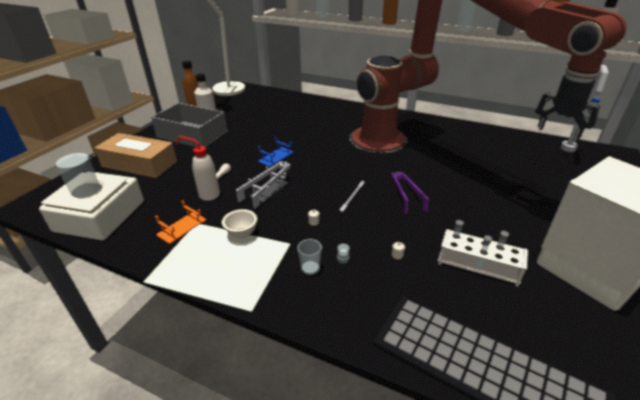

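The top view shows the steel tongs on a grey rest near (410,232), with the hinge at (406,267) and the jaws up at about (405..430,197). The purple tongs at (250,285) and the blue (437,312) and orange (458,150) rests are the decoys. Crucibles are at (245,180) and (337,199), with the weighing bottle at (292,157) beyond and between them. I'll confirm this in a crop.

```bash
cat > h.py <<'E'
import cv2,numpy as np
from scipy.spatial.transform import Rotation as R
def ray(d,u,v):
    M=R.from_rotvec(np.ravel(d["rvec"])).as_matrix();t=np.ravel(d["tvec"])
    c=-M.T@t; r=M.T@np.array([(u-d["cx"])/d["fx"],(v-d["cy"])/d["fy"],1]);return c,r
def at(d,u,v,z):
    c,r=ray(d,u,v);return (c+r*(z-c[2])/r[2])
def proj(d,p):
    return cv2.projectPoints(np.array(p,float).reshape(-1,3),np.array(d["rvec"],float),np.array(d["tvec"],float),np.array([[d["fx"],0,d["cx"]],[0,d["fy"],d["cy"]],[0,0,1.]]),None)[0].reshape(-1,2)
E
python3 - <<'E'
from station import optics
from h import *
d=optics.get_image("top");im=d["image"]
a=cv2.resize(im[185:285,375:455],None,fx=6,fy=6,interpolation=cv2.INTER_CUBIC)
b=cv2.resize(im[165:190,225:265],(320,200),interpolation=cv2.INTER_CUBIC)
c=cv2.resize(im[185:210,317:357],(320,200),interpolation=cv2.INTER_CUBIC)
e=cv2.resize(im[145:170,272:312],(320,200),interpolation=cv2.INTER_CUBIC)
cv2.imwrite("pics/crop.png",np.hstack([a,np.vstack([b,c,e])]))
for n,u,v,z in[("hinge",406,267,.056),("jl",406,196,.056),("jr",430,199,.056),("cA",245,180,.03),("cB",337,199,.03),("wb",292,157,.03),("beaker",317,135,.05),("spat",315,230,0),("spat2",307,288,0),("mortar",397,157,.05),("rackR",209,188,.06),("bottle",475,203,.1),("orange",455,170,.02)]:print(n,at(d,u,v,z).round(3))
E
```

```text
hinge [ 0.409 -0.207  0.056]
jl [ 0.605 -0.199  0.056]
jr [ 0.602 -0.265  0.056]
cA [0.617 0.26  0.03 ]
cB [ 0.585 -0.009  0.03 ]
wb [0.699 0.132 0.03 ]
beaker [0.765 0.065 0.05 ]
spat [0.495 0.046 0.   ]
spat2 [0.331 0.053 0.   ]
mortar [ 0.719 -0.169  0.05 ]
rackR [0.577 0.349 0.06 ]
bottle [ 0.59  -0.372  0.1  ]
orange [ 0.705 -0.345  0.02 ]
```

View pics/crop.png

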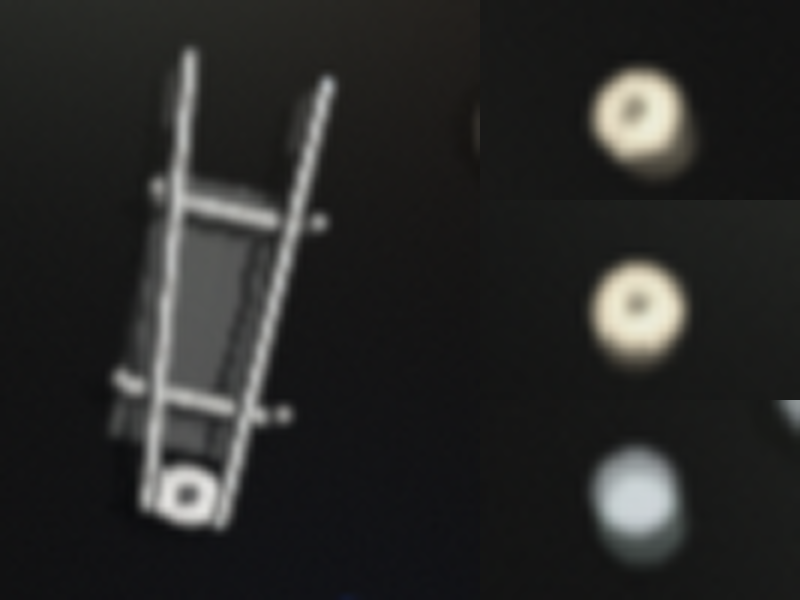

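The crop shows bare steel tongs on the grey rest: hinge (406.2,267.3), tips (406.7,193.7) and (429.7,198.7). The rest posts, lids with knobs and the clear weighing bottle also match the descriptions.

```bash
python3 - <<'E'
from station import optics,ctrl
from h import *
d=optics.get_image("top");s=optics.get_image("scene")
P=lambda x,y,z:at(d,375+x/6,185+y/6,z)
h=P(187,494,.056);l=P(190,52,.056);r=P(328,82,.056)
ax=(l+r)/2-h;L=np.linalg.norm(ax);u=ax/L
print("hinge",h,"yaw",np.degrees(np.arctan2(u[1],u[0])),L,"grip",h+.09*u,"gap",np.linalg.norm(l-r))
ps=[P(158,186,.057),P(320,222,.057),P(122,378,.057),P(285,414,.057)]
print("rest c",np.mean(ps,0), "yaw",np.degrees(np.arctan2(*((ps[0]+ps[1]-ps[2]-ps[3])[[1,0]]))),np.linalg.norm(ps[0]-ps[1]),np.linalg.norm(ps[0]-ps[2]))
ca=[at(d,244.75,179.4,.034),at(d,244.75,178.8,.047)];cb=[at(d,336.75,198.75,.034),at(d,336.75,198,.047)]
print(ca,cb)
# refine in scene view: white blob centroid near projected
for p in(ca[0],cb[0]):
    q=proj(s,[p[0],p[1],.02])[0];print("scene pred",q)
    x,y=q.round().astype(int);w=s["image"][y-14:y+15,x-14:x+15].min(2)
    m=w>90;yy,xx=np.nonzero(m);print(" blob",x-14+xx.mean(),y-14+yy.mean(),xx.min()+x-14,xx.max()+x-14,yy.min()+y-14,yy.max()+y-14,at(s,x-14+xx.mean(),y-14+yy.mean(),.02))
im=s["image"][140:290,220:420].copy()
im=cv2.resize(im,(800,600),interpolation=cv2.INTER_CUBIC)
def dot(p,c):
    for q in proj(s,p):cv2.circle(im,tuple(((q-[220,140])*4+1.5).astype(int)),3,c,-1)
dot([h,l,r],(0,0,255));dot(ps,(0,255,0));dot([[*c[0][:2],z] for c in(ca,cb) for z in(0,.047)],(255,0,0))
cv2.imwrite("pics/s1.png",im)
E
```

```text
hinge [ 0.40833518 -0.20776824  0.056     ] yaw -7.068309148793824 0.20029295632405733 grip [ 0.4976512  -0.21884297  0.056     ] gap 0.06470982647924356
rest c [ 0.49697276 -0.21920096  0.057     ] yaw -7.969251219910078 0.07495831190213835 0.09013940406222022
[array([0.61766132, 0.25958521, 0.034     ]), array([0.61583608, 0.25674133, 0.047     ])] [array([ 0.58462374, -0.00813264,  0.034     ]), array([ 0.58360716, -0.00771438,  0.047     ])]
scene pred [396.50113038 248.29026585]
 blob 398.06201550387595 248.14728682170542 392 404 242 257 [0.61539893 0.26325239 0.02      ]
scene pred [312.51285784 215.67645044]
 blob 313.1470588235294 215.1078431372549 308 318 210 223 [ 0.58141467 -0.00759468  0.02      ]
```

View pics/s1.png

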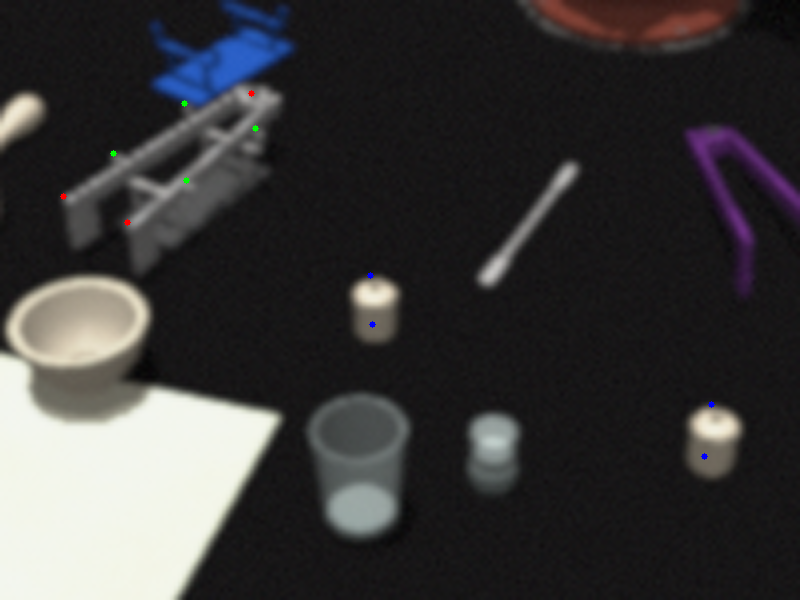

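Both views agree within about 4 mm: grip point ≈ (0.497,-0.219), yaw ≈ -7.5°, jaw gap and post spacing as specified. Next, a helper to turn a world target into tool-axis shifts.

```bash
cat >> h.py <<'E'
def go(obs,p,yaw):
    """shift/turn in tool axes from obs pose to TCP p, tool down, tool y at yaw+90 deg"""
    T=R.from_rotvec(obs["tool_rot"]);a=np.radians(yaw+90)
    y=np.array([np.cos(a),np.sin(a),0]);z=np.array([0,0,-1.]);G=R.from_matrix(np.c_[np.cross(y,z),y,z])
    return T.inv().apply(np.array(p)-obs["tool_pos"]).round(4),(T.inv()*G).as_rotvec().round(4)
E
python3 - <<'E'
from station import optics,ctrl
from h import *
d=optics.get_image("top")
for u,v in[(224,255),(246,244),(267,317)]:print(at(d,u,v,.03).round(3))
print(go(ctrl.get_obs(),[.497,-.219,.2],-7.5), go(ctrl.get_obs(),[.497,-.219,.12],-7.5))
E
```

```text
[0.398 0.289 0.03 ]
[0.434 0.232 0.03 ]
[0.245 0.15  0.03 ]
(array([-0.5425, -0.6504,  0.0313]), array([-7.000e-04, -1.000e-04, -2.369e-01])) (array([-0.5425, -0.6504,  0.1113]), array([-7.000e-04, -1.000e-04, -2.369e-01]))
```

```bash
for i in 1 2 3; do python3 -m jog '[[[-0.032,-0.038,0],[0,0,0]],[[-0.064,-0.077,0],[0,0,0]],[[-0.096,-0.115,0],[0,0,0]],[[-0.128,-0.153,0],[0,0,0]],[[-0.16,-0.192,0],[0,0,0]]]' 1 90; done
python3 -m jog '[[[-0.030,-0.037,0.01],[0,0,-0.12]],[[-0.0625,-0.0744,0.031],[0,0,-0.237]],[[-0.0625,-0.0744,0.031],[0,0,-0.237]]]'
python3 - <<'E'
from station import optics,ctrl
from h import *
o=ctrl.get_obs();w=optics.get_image("wrist");cv2.imwrite("pics/w1.png",w["image"])
print(o["tool_pos"],w["fx"],w["cx"],w["cy"],w["mount"].round(3))
print(go(o,[.497,-.219,.1],-7.5))
E
```

```text
t: 0.8
tool_pos: [0.305, 0.3452, 0.2313]
tool_rot: [0.573, 3.088, 0.0]
contact_force: [0.8, 0.9, -0.3]
opening: 0.0853
grip_force: 0.0
t: 1.3
tool_pos: [0.3852, 0.1088, 0.2316]
tool_rot: [0.574, 3.087, 0.001]
contact_force: [1.6, 0.1, 0.4]
opening: 0.0852
grip_force: 0.0
t: 1.8
tool_pos: [0.4653, -0.1279, 0.2315]
tool_rot: [0.575, 3.088, 0.0]
contact_force: [1.0, 1.0, 0.1]
opening: 0.0855
grip_force: 0.0
t: 2.1
tool_pos: [0.496, -0.221, 0.1968]
tool_rot: [-0.21, -3.13, -0.002]
contact_force: [0.3, 0.0, -0.8]
opening: 0.0852
grip_force: 0.0
[ 0.49595144 -0.22098032  0.19677171] 309.70691628693146 316.179793322326 199.79750831355068 [[-0.    -0.966 -0.258  0.065]
 [ 1.    -0.     0.     0.001]
 [-0.    -0.258  0.966 -0.142]
 [ 0.     0.     0.     1.   ]]
(array([-0.0013,  0.002 ,  0.0968]), array([ 0.0011, -0.0049, -0.0028]))
```

View pics/w1.png

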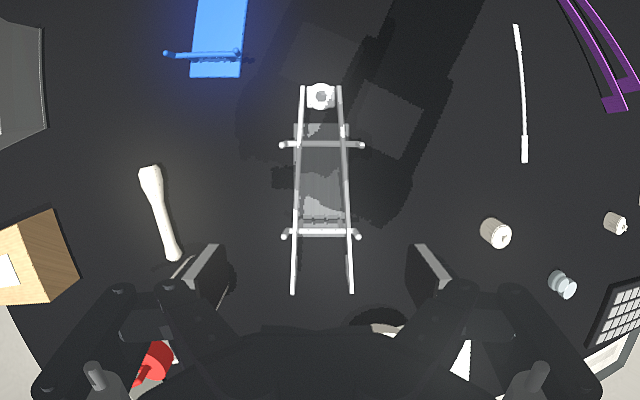

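The wrist view has the tongs centred: hinge (320,97), tips (293,292) and (351,292). It also shows crucible B at (497,233), A at (617,223) and the weighing bottle at (563,285). I'll localise from this view too.

```bash
cat >> h.py <<'E'
def wat(obs,w,u,v,z):
    r=np.array([u-w["cx"],v-w["cy"]])/w["fx"];th=np.hypot(*r)
    k=np.array([*(r/th*np.sin(th)),np.cos(th)]);m=np.array(w["mount"])
    T=R.from_rotvec(obs["tool_rot"]);c=T.apply(m[:3,3])+obs["tool_pos"];k=T.apply(m[:3,:3]@k)
    return c+k*(z-c[2])/k[2]
E
python3 - <<'E'
from station import optics,ctrl
from h import *
o=ctrl.get_obs();w=optics.get_image("wrist")
h=wat(o,w,320,97,.056);l=wat(o,w,351,292,.056);r=wat(o,w,293,292,.056)
u=(l+r)/2-h;L=np.linalg.norm(u);u/=L
print("h",h,"yaw",np.degrees(np.arctan2(u[1],u[0])),L,np.linalg.norm(l-r),"grip",h+.09*u)
ps=[wat(o,w,*q,.057) for q in((284,237),(358,237),(282,145),(362,145))];print("rest",np.mean(ps,0))
print("B",wat(o,w,504,239,.047),wat(o,w,503,238,.04),"A",wat(o,w,622,229,.047))
E
```

```text
h [ 0.41187246 -0.20352003  0.056     ] yaw -6.907164248685151 0.19773751054537453 0.061905386025992847 grip [ 0.50121927 -0.21434352  0.056     ]
rest [ 0.50000141 -0.21379735  0.057     ]
B [ 0.58572567 -0.00819174  0.047     ] [ 0.58776003 -0.00503427  0.04      ] A [0.62096842 0.25069883 0.047     ]
```

Estimates agree: grip (0.499,-0.216), yaw -7°. Descending to TCP z≈0.028 and squeezing lightly to 47 mm.

```bash
python3 -m jog '[[[-0.002,0.003,0.045],[0,0,0]],[[-0.0035,0.0045,0.09],[0,0,0]],[[-0.0035,0.0045,0.13],[0,0,0]],[[-0.0035,0.0045,0.155],[0,0,0]],[[-0.0035,0.0045,0.169],[0,0,0]]]'
python3 -m jog '[[[0,0,0],[0,0,0]],[[0,0,0],[0,0,0]],[[0,0,0],[0,0,0]],[[0,0,0],[0,0,0]],[[0,0,0],[0,0,0]]]' 0.55 90
python3 -m jog '[[[0,0,0],[0,0,0]],[[0,0,0],[0,0,0]],[[0,0,0],[0,0,0]]]'
```

```text
t: 2.7
tool_pos: [0.4996, -0.2113, 0.0296]
tool_rot: [-0.203, -3.133, -0.002]
contact_force: [-0.1, 0.0, 0.6]
opening: 0.0852
grip_force: 0.0
t: 3.2
tool_pos: [0.5029, -0.2147, 0.0347]
tool_rot: [0.205, 3.13, -0.004]
contact_force: [-1.8, 0.5, 6.4]
opening: 0.0473
grip_force: 7.3
t: 3.5
tool_pos: [0.5029, -0.2147, 0.0347]
tool_rot: [0.205, 3.13, -0.004]
contact_force: [-0.9, 0.3, 6.8]
opening: 0.0473
grip_force: 7.3
```

Grip is at 47 mm, and the upward force is the pads swinging forward and pressing the tongs on the rest. Lifting should release it.

```bash
python3 -m jog '[[[0,0,-0.005],[0,0,0]],[[0,0,-0.015],[0,0,0]],[[0,0,-0.04],[0,0,0]],[[0,0,-0.08],[0,0,0]],[[0,0,-0.08],[0,0,0]]]'
python3 -m jog '[[[0,0,0],[0,0,0]],[[0,0,0],[0,0,0]]]'
python3 - <<'E'
from station import optics,ctrl
from h import *
o=ctrl.get_obs();w=optics.get_image("wrist");a=w["image"][60:360,160:560];s=optics.get_image("scene")["image"][110:230,200:360]
cv2.imwrite("pics/w2.png",np.vstack([a,cv2.resize(s,(400,300))]))
print(o["tool_pos"],o["contact_force"],o["wrist_torque"])
E
```

```text
t: 4.0
tool_pos: [0.5044, -0.2156, 0.1185]
tool_rot: [0.205, 3.124, -0.008]
contact_force: [0.9, -1.2, 0.8]
opening: 0.0469
grip_force: 8.1
t: 4.2
tool_pos: [0.4999, -0.213, 0.1103]
tool_rot: [-0.205, -3.133, -0.001]
contact_force: [-0.4, 0.5, -1.5]
opening: 0.0475
grip_force: 8.1
[ 0.49986871 -0.21300634  0.11030752] [-0.38696535  0.52148582 -1.54133688] [0.00072002 0.05727652 0.0583183 ]
```

View pics/w2.png

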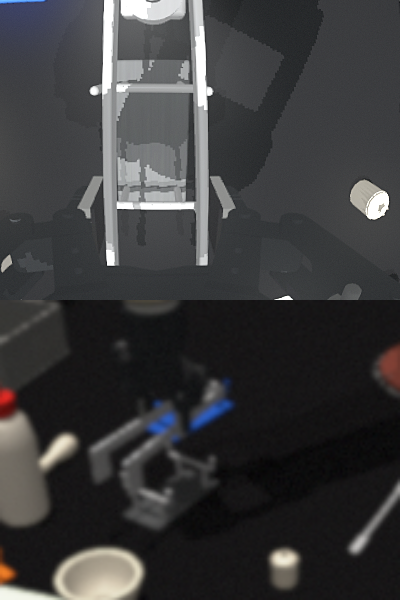

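The wrist view shows the tongs held symmetrically (hinge ≈ (315,68), tips ≈ (275,322) and (363,322)). The scene crop shows them lifted level off the rest.

```bash
python3 - <<'E'
from station import optics,ctrl
from h import *
o=ctrl.get_obs();w=optics.get_image("wrist");T=R.from_rotvec(o["tool_rot"])
for z in(.125,.1316,.138):
    h,l,r=[wat(o,w,*q,z) for q in((315,68),(363,322),(275,322))]
    f=lambda p:T.inv().apply(p-o["tool_pos"]).round(4)
    print(z,f(h),f((l+r)/2),np.linalg.norm((l+r)/2-h),np.linalg.norm(l-r))
u=np.array([np.cos(np.radians(0)),0,0])
for n,y in(("B",0),):
    print(go(o,[.585-.097,-.008,.135],y))
E
```

```text
0.125 [ 0.0857  0.0002 -0.0152] [-0.0333  0.0022 -0.0156] 0.11900398618967303 0.044589539358107395
0.1316 [ 0.0846  0.0003 -0.0218] [-0.0282  0.0021 -0.0221] 0.11281471705015844 0.042270485444615376
0.138 [ 0.0835  0.0003 -0.0282] [-0.0233  0.002  -0.0285] 0.10681300152093218 0.04002170589213833
(array([ 0.0383,  0.2016, -0.0251]), array([ 0.0015, -0.0029, -0.1308]))
```

```bash
python3 -m jog '[[[0.009,0.04,-0.01],[0,0,-0.03]],[[0.018,0.085,-0.03],[0,0,-0.07]],[[0.027,0.13,-0.03],[0,0,-0.1]],[[0.036,0.17,-0.03],[0,0,-0.12]],[[0.0435,0.201,-0.03],[0,0,-0.131]]]'
python3 -m jog '[[[0,0,0],[0,0,0]],[[0,0,0],[0,0,0]],[[0,0,0],[0,0,0]]]'
python3 - <<'E'
from station import optics,ctrl
from h import *
o=ctrl.get_obs();t=optics.get_image("top");s=optics.get_image("scene");print(o["tool_pos"],o["tool_rot"],o["contact_force"])
# expected points: tips, hinge, jaw undersides
p=o["tool_pos"];g=p+[.003,0,.0133]
P=[g+[-.09,0,.008],g+[.113,.03,.008],g+[.113,-.03,.008],g+[.113,.03,-.039],g+[.113,-.03,-.039]]
out=[]
for d,c in((t,(290,130,400,215)),(s,(260,110,370,235))):
    im=cv2.resize(d["image"][c[1]:c[3],c[0]:c[2]],None,fx=4,fy=4,interpolation=cv2.INTER_CUBIC)
    for q in proj(d,P):cv2.circle(im,tuple(((q-c[:2])*4+1.5).astype(int)),2,(0,0,255),-1)
    out.append(im[:])
h=max(i.shape[0] for i in out)
cv2.imwrite("pics/b1.png",np.hstack([np.pad(i,((0,h-i.shape[0]),(0,0),(0,0)))[:, :400] for i in out]))
E
```

```text
t: 4.85
tool_pos: [0.4828, -0.0064, 0.1404]
tool_rot: [0.003, -3.14, -0.001]
contact_force: [0.7, 0.4, -2.2]
opening: 0.0472
grip_force: 8.1
t: 5.15
tool_pos: [0.4837, -0.0093, 0.1408]
tool_rot: [-0.001, -3.141, 0.0]
contact_force: [0.7, 0.4, -1.9]
opening: 0.0471
grip_force: 8.1
[ 0.48370752 -0.0092705   0.14083241] [-1.03684674e-03 -3.14074044e+00  3.82942940e-04] [ 0.65163693  0.37891409 -1.88399773]
```

View pics/b1.png

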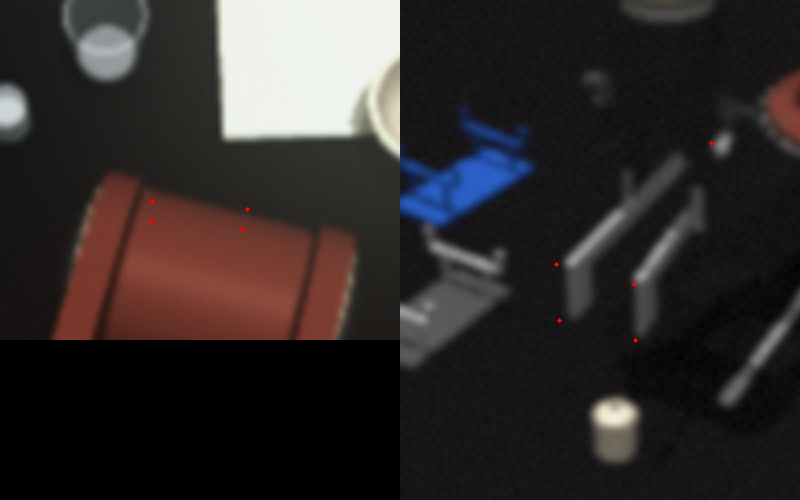

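The scene crop shows the tongs level above crucible B, jaw gap centred within about 2 mm and heights as predicted. Taking a force baseline, then lowering over B.

```bash
cat > weigh.py <<'E'
from station import optics,ctrl
import numpy as np
a=[]
for i in range(8):
    optics.get_image("wrist");o=ctrl.get_obs();a.append([*o["contact_force"],*o["wrist_torque"]])
print(np.mean(a,0).round(3),np.std(a,0).round(3),o["tool_pos"].round(4),o["t"])
E
python3 weigh.py
python3 -m jog '[[[0,0,0.03],[0,0,0]],[[0,0,0.055],[0,0,0]],[[0,0,0.075],[0,0,0]],[[0,0,0.092],[0,0,0]],[[0,0,0.106],[0,0,0]]]'
python3 -m jog '[[[0,0,0],[0,0,0]],[[0,0,0],[0,0,0]]]'
```

```text
[-0.061  0.007 -1.236  0.016 -0.002 -0.024] [0.483 0.221 0.395 0.028 0.04  0.018] [ 0.4838 -0.0087  0.1413] 5.65
t: 6.15
tool_pos: [0.4834, -0.0084, 0.0342]
tool_rot: [0.0, -3.141, -0.0]
contact_force: [-1.0, -0.3, -2.0]
opening: 0.0474
grip_force: 8.1
t: 6.35
tool_pos: [0.484, -0.0085, 0.0356]
tool_rot: [-0.0, 3.141, -0.0]
contact_force: [-0.2, 0.7, -2.7]
opening: 0.0467
grip_force: 8.1
```

```bash
python3 -m jog '[[[0,0,0],[0,0,0]],[[0,0,0],[0,0,0]]]' 0.5 80
python3 -m jog '[[[0,0,0],[0,0,0]],[[0,0,0],[0,0,0]]]' 0.46
python3 -m jog '[[[0,0,0],[0,0,0]],[[0,0,0],[0,0,0]],[[0,0,0],[0,0,0]],[[0,0,0],[0,0,0]]]' 0.2 80
```

```text
t: 6.55
tool_pos: [0.4848, -0.0087, 0.0365]
tool_rot: [-0.0, 3.139, -0.001]
contact_force: [-0.3, 0.5, -0.7]
opening: 0.0429
grip_force: 8.9
t: 6.75
tool_pos: [0.4842, -0.0086, 0.0358]
tool_rot: [-0.0, 3.141, -0.0]
contact_force: [0.2, 0.4, -2.2]
opening: 0.0395
grip_force: 10.2
t: 7.15
tool_pos: [0.484, -0.0086, 0.0356]
tool_rot: [-0.0, 3.141, -0.0]
contact_force: [-1.5, -0.2, 1.9]
opening: 0.036
grip_force: 80.1
```

Stopped at 36 mm with 80 N, so it is on the crucible. Lifting slightly and weighing.

```bash
python3 -m jog '[[[0,0,-0.006],[0,0,0]],[[0,0,-0.014],[0,0,0]],[[0,0,-0.024],[0,0,0]],[[0,0,-0.03],[0,0,0]],[[0,0,-0.03],[0,0,0]]]'
python3 -m jog '[[[0,0,0],[0,0,0]],[[0,0,0],[0,0,0]],[[0,0,0],[0,0,0]],[[0,0,0],[0,0,0]]]'
python3 weigh.py
python3 - <<'E'
from station import optics
import cv2
s=optics.get_image("scene")["image"][110:235,240:390];cv2.imwrite("pics/b2.png",cv2.resize(s,(720,600),interpolation=cv2.INTER_CUBIC))
E
```

```text
t: 7.65
tool_pos: [0.4848, -0.0087, 0.0669]
tool_rot: [-0.0, 3.139, -0.001]
contact_force: [0.4, 0.1, -2.4]
opening: 0.0361
grip_force: 80.1
t: 8.05
tool_pos: [0.4835, -0.0085, 0.0649]
tool_rot: [0.0, -3.141, -0.0]
contact_force: [-0.9, -0.1, -3.6]
opening: 0.0358
grip_force: 80.1
[ 3.200e-02 -1.120e-01 -3.066e+00  5.000e-03  1.800e-01 -2.000e-03] [0.406 0.335 0.51  0.027 0.034 0.024] [ 0.4838 -0.0086  0.0653] 8.45
```

View pics/b2.png

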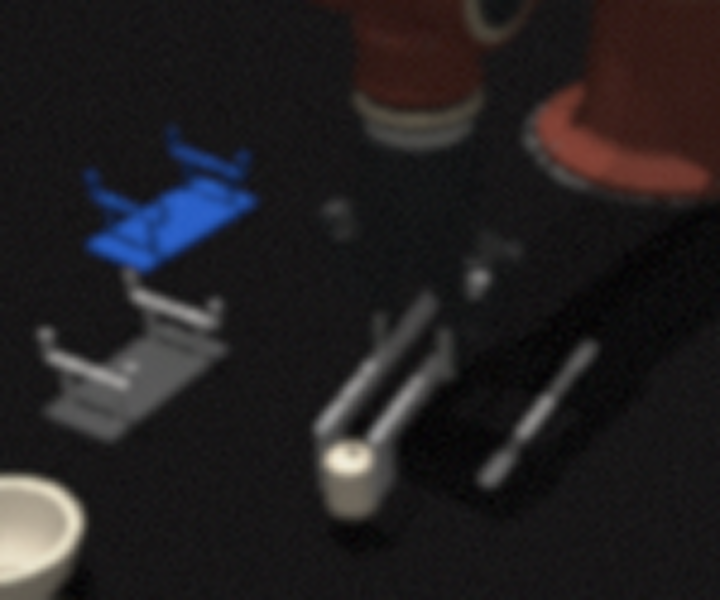

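The crucible is upright between the jaws (px (348,480)). The load rose by 1.83 N, and the 0.18 N·m at a 0.1 m arm agrees, giving ≈187 g. B is therefore the filled one, and A was never touched. Lifting it to 10 cm.

```bash
python3 -m jog '[[[0,0,-0.015],[0,0,0]],[[0,0,-0.032],[0,0,0]],[[0,0,-0.05],[0,0,0]],[[0,0,-0.063],[0,0,0]],[[0,0,-0.07],[0,0,0]]]'
python3 -m jog '[[[0,0,0],[0,0,0]],[[0,0,0],[0,0,0]],[[0,0,0],[0,0,0]],[[0,0,0],[0,0,0]],[[0,0,0],[0,0,0]]]'
python3 weigh.py
python3 - <<'E'
from station import optics
import cv2
s=optics.get_image("scene")["image"][90:270,215:455];cv2.imwrite("pics/b3.png",cv2.resize(s,(800,600),interpolation=cv2.INTER_CUBIC))
E
```

```text
t: 9.0
tool_pos: [0.4845, -0.0087, 0.1369]
tool_rot: [-0.0, 3.139, -0.001]
contact_force: [-0.6, -0.0, -3.6]
opening: 0.0361
grip_force: 80.2
t: 9.5
tool_pos: [0.4835, -0.0085, 0.1347]
tool_rot: [0.0, -3.141, -0.0]
contact_force: [0.2, -1.0, -3.3]
opening: 0.0356
grip_force: 80.2
[ 0.18  -0.255 -2.856  0.012  0.176  0.018] [0.478 0.399 0.31  0.028 0.036 0.038] [ 0.4838 -0.0086  0.1354] 9.9
```

View pics/b3.png

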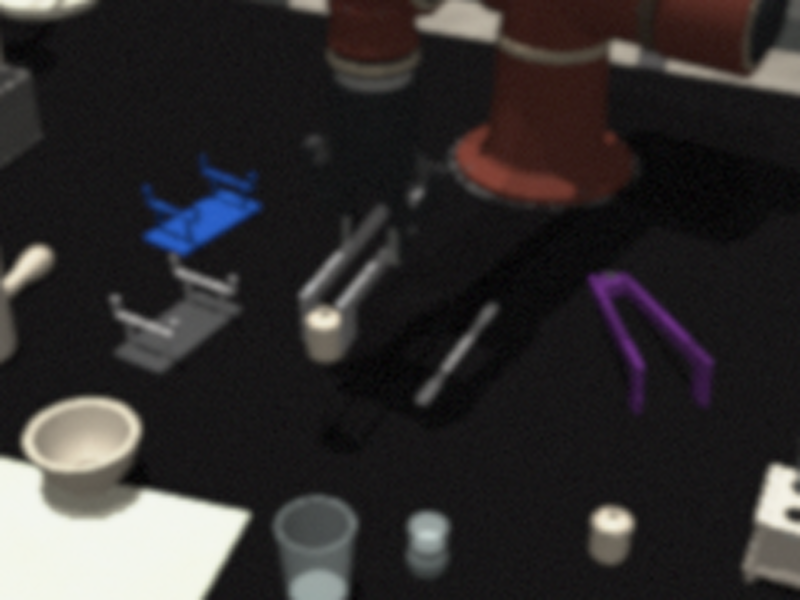

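The filled crucible is held upright at (325,335) with the load steady. The empty one still stands at (610,535) and nothing else has been disturbed.

```bash
python3 -c "from station import job;print(job.finish_job())"
```

```text
the job is handed in; nothing more can be done
None
```

I handed the job in at about 10 s with the filled crucible (B, felt as about 187 g) held upright in the tongs, about 10 cm clear of the bench; the other one was never touched.

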